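Stand the fallen instrument sign back up and slide it home

ROBOT

A 7-joint arm with a two-finger parallel gripper is mounted at the origin on the work surface. World frame = base frame: x ahead of the robot, y to its left, z up, the work surface at z = 0. Lengths are in m, angles in rad, forces in N, time in s.
With the tool pointing down it reaches from about 0.4 to 0.85 m from the base axis. Payload 4.4 kg.
Tool frame: the origin (TCP) lies at the very end of the fingers, on their centre line; the grasp point (between the pads) lies 19 mm behind it (bot.grip_depth is the y of the grasp point in the tool frame, in m); y points along the fingers, z is the direction in which the jaws open and shut, and the axes are right-handed (so a half turn about y gives the same grasp; the last joint's range is limited). The gripper opens to 94 mm and grips with 3 to 60 N. Pads are 16 mm wide; open, the fingers measure 119 mm over their backs; the gripper's body (75 mm by 177 mm) begins 78 mm behind the grasp point.
Start: joints at [-1.329, 0.628, 0.038, 1.517, -0.027, 0.996, -0.02], TCP at [0.197, 0.619, 0.205] pointing down, gripper open.
Joint ranges: [-3.06, 3.06], [-0.37, 2.12], [-1.25, 1.32], [0.18, 2.47], [-1.1, 4.24], [0.23, 1.98], [-2.94, 2.94]. Speed limits (rad/s): [2.57, 2.57, 3.14, 3.14, 3.14, 3.14, 3.14].

INTERFACE

Orientations are given as a rotation vector (axis times angle).
In Python, from bench import bot, camera, look_for, trace, landmark_of gives the robot as it stands. The module is installed in compiled form; this text tells all that it offers.
- The arm moves only by the tool arm_command, never from a script. Its argument "moves" is one flat list of numbers, 7 for each row, row after row: the shift along the tool's x, y, z in cm, then the turn, a rotation vector about the tool's x, y, z in degrees, then the finger opening in cm, from 0 to 9.4. A call has 1 to 5 rows; each row is the pose to reach, as a shift and turn from the pose commanded when the call began, along the tool's axes at that moment; what a row does not reach only later rows make up. A row lasts 1/10 s, in which the tool goes at most 50 mm and 8.59 degrees, less where a joint would pass 70% of its speed; a pose out of reach is approached as far as the arm can. A call with a gripper value outside its range is refused whole. The fingers move at their own pace and stop on an object; "squeeze" is the grip in N (left out, the last holds). Time passes only in rows, so rows that repeat a pose let the fingers close. It gives the time, the measured TCP pose, the force and the opening at its end, in the units of the state.
- bot.observe(): the state, without advancing time (a new reading comes with each control period).
- camera(name): name is "side" or "top" or "wrist"; returns a dict with "image" (400x640x3 uint8, blue, green, red), "K" (3x3 intrinsics, pixels), "R" (3x3) and "t" (3): a world point X has camera coordinates R X + t; the wrist camera has in their place "T_tool_cam" (4x4, takes a point from camera to tool coordinates, whose origin is the TCP and whose axes are the tool frame's). Camera axes: x right, y down, z forward; pixel columns grow to the right and rows downward; lengths in m; the calibration is good to about 2 mm. A picture is of the moment at which its call begins: read the wrist's pose just before it. There is no depth.
- bot.hand_in(): hands the job in, once; it reports no verdict.
Trained networks look in a picture, given as the dict that the camera call returned (one of the last four; its "shot" number tells which), for a name from the list of things; names that differ only in an ending like _2 or _b are one class to them, and where a whole thing is asked for, a point or a joint stands for the part that bears it (a point fixed in the world has none). Each returns a list of dicts, best first, with "p" (0 to 1); they miss things now and then, are a little off and sometimes report something else, mostly with a low value. They report only what shows in the picture. A call takes as long as a camera call. They do not tell look-alikes from the thing itself.
- look_for(picture, name): "centre" ([x, y, z] in m, in the coordinates of the camera as it stood for that picture, good to about 4 mm: the middle of the surface that is visible of it).
- trace(picture, name): "region" (400x640 bool, what is visible of it).
- landmark_of(picture, name): "centre" ([x, y, z] in m, in the coordinates of the camera as it stood for that picture, good to about 4 mm: a listed point, or the origin of a listed thing).
The state is a dict: "clock": time; "qpos": joint angles; "dq": joint speeds; "tau": joint torques, N m; "ee_pos": TCP position; "orientation": TCP orientation; "ft_force": force on the tool from outside, world axes, zero at the start; "moment": the same for the moment, N m; "width": opening from 0.0 (shut) to 1.0 (fully open).
Only numpy, scipy, OpenCV 4.12 (cv2) and the standard library are available. Lean on these libraries where they do the work, as an engineer would, in place of code of your own. Each camera call takes 0.05 s, during which the arm holds its last target.

TASK

The small L-shaped table sign has fallen onto its back in front of the low white control unit. Tip it back up onto its foot by pushing on it with the fingers, then push it along the bench until the back of its panel stands flush against the flat front face of the control unit, anywhere along that face but not overhanging its ends. Only push: do not pick the sign up off the bench, and leave the bottle, the vial rack and the mouse where they are.

Things in the scene. Friction and masses are not known exactly. Their poses are not given: they have to be found in the camera images.
- sign: Loose L-shaped sign, 120 mm wide, 0.3-0.5 kg, heavy foot. Origin: heel, middle of lower rear edge. Axes as it stands: z up the panel, y width, x to the rear. Foot: x -80 to 0, z 0 to 18 mm. Blue panel: x -5 to 0 mm, up to z = 110 mm. Starts on its back: panel flat on the bench pointing roughly away from the robot, foot sticking up 80 mm at the robot's end.
- sign_toe (a point): Middle of the end face of the sign's aluminium foot, 80 mm forward of the heel and 9 mm above the foot's underside (120 x 18 mm face); axes as the sign's. It is on top, 80 mm up, while the sign lies. Pushed near the top of the foot, away from the panel (towards the robot), the sign rolls about its heel and falls onto its foot by itself after about 30 degrees.
- unit_front (a point): Middle of the bottom edge of the front face of the control unit, at bench level. The unit is a fixed white box, 440 mm wide, 300 mm deep and 70 mm high, its flat upright front face towards the robot. Axes: x points straight into the unit (away from the robot), y along the face (the face reaches 220 mm to each side), z up.
- jar: Amber bottle with white cap, 60 mm in diameter and 110 mm tall; origin at the centre of its underside. To be left alone.
- rack: White vial rack, 70 x 100 mm and 50 mm high with its vials; origin at the centre of its underside. To be left alone.
- mouse: Grey computer mouse, 100 x 58 mm and 30 mm high; origin at the centre of its underside. To be left alone.
There are look-alikes about, which are no part of the job. Of the things that look like the sign, take the one that is farthest to the robot's left at the start.

How it is judged:
By the outcome, as a careful person would: the job done as asked, in the order asked, and still so for the second after the job is handed in, with the robot touching nothing.
It also fails if it takes over 64 s, if anything falls off the work surface, if the arm or the gripper's body presses on something with over 40 N, if the wrist force passes 120 N, or if a joint passes its speed limit or range.

## Working session

There is one attempt and no reset: what is moved stays moved. The work goes in short steps, Python scripts to look and compute and a tool call to move; the robot and the scene stay as the last step left them, time stands still between calls to the robot, and variables do not carry over. Pictures are saved under pics/ and viewed, and the job is handed in when it is done.

Besides the shell and the picture viewer there is one more tool, called after "Call:" as a command line: name --argument value ..., lists and objects as JSON in quotes. arm_command: Moves the arm, as the interface text tells. Its arguments: {"type":"object","properties":{"moves":{"type":"array","items":{"type":"number"}},"squeeze":{"type":"number"}},"required":["moves"]}

```bash
mkdir -p pics; ls
cat > h.py <<'E'
import numpy as np, cv2
from scipy.spatial.transform import Rotation as R
from bench import bot, camera, look_for, trace, landmark_of
def toworld(p,st,c):
    c=np.asarray(c,float)
    if 'T_tool_cam' in p:
        t=p['T_tool_cam']@np.r_[c,1]
        return R.from_rotvec(st['orientation']).apply(t[:3])+st['ee_pos']
    return p['R'].T@(c-p['t'])
def px(p,X):
    c=p['R']@np.asarray(X)+p['t'];u=p['K']@c;return u[:2]/u[2]
def totool(st,X):
    return R.from_rotvec(st['orientation']).inv().apply(np.asarray(X)-st['ee_pos'])*100
E
python3 - <<'E'
from h import *
np.set_printoptions(precision=3,suppress=True)
st=bot.observe();print(st['clock'],st['ee_pos'],R.from_rotvec(st['orientation']).as_matrix(),st['width'],st['ft_force'])
for n in ['side','top']:
    p=camera(n);cv2.imwrite(f'pics/{n}0.png',p['image'])
    for o in ['sign','sign_toe','unit_front','jar','rack','mouse']:
        for d in landmark_of(p,o): print(n,o,round(d['p'],2),toworld(p,st,d['centre']))
    for d in look_for(p,'sign'): print(n,'look',d['p'],toworld(p,st,d['centre']))
print(bot.observe()['clock'])
E
```

```text
pics
0.0 [0.197 0.619 0.205] [[ 0.953 -0.001  0.303]
 [-0.303 -0.002  0.953]
 [ 0.    -1.    -0.002]] 1.000379421400996 [0.232 0.336 0.414]
side sign 0.87 [ 0.224 -0.289 -0.   ]
side sign 0.85 [ 0.537 -0.049  0.001]
side sign 0.67 [ 0.51  -0.468  0.005]
side sign_toe 0.95 [ 0.52  -0.473  0.074]
side sign_toe 0.89 [ 0.552 -0.05   0.08 ]
side sign_toe 0.59 [ 0.233 -0.282  0.084]
side unit_front 0.58 [ 0.742 -0.044  0.003]
side jar 0.78 [ 0.569  0.214 -0.001]
side rack 0.83 [ 0.663 -0.296 -0.001]
side mouse 0.7 [ 0.499 -0.311  0.003]
side look 0.89 [ 0.541 -0.075  0.029]
side look 0.76 [ 0.23  -0.29   0.046]
side look 0.76 [ 0.514 -0.482  0.049]
top sign 0.85 [ 0.227 -0.289  0.002]
top sign 0.8 [ 0.513 -0.47   0.001]
top sign 0.74 [ 0.54  -0.049 -0.   ]
top sign_toe 0.85 [ 0.238 -0.286  0.081]
top sign_toe 0.74 [ 0.516 -0.47   0.083]
top unit_front 0.63 [ 0.741 -0.039  0.002]
top jar 0.81 [ 0.568  0.211 -0.002]
top rack 0.59 [ 0.66  -0.292 -0.004]
top mouse 0.82 [ 0.502 -0.307 -0.004]
top look 0.89 [ 0.592 -0.06   0.006]
top look 0.78 [ 0.27  -0.264  0.007]
top look 0.67 [ 0.562 -0.46   0.005]
0.8
```

View pics/top0.png

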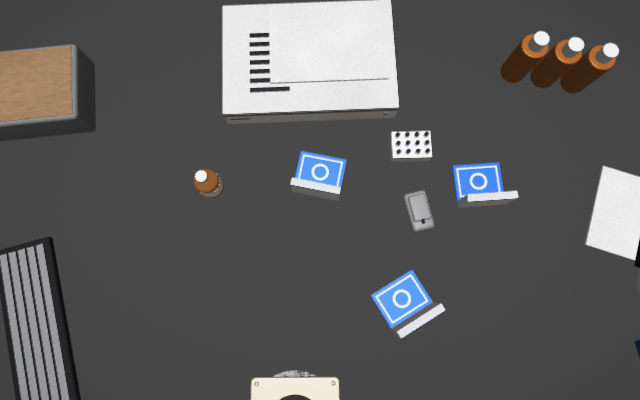

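View pics/side0.png

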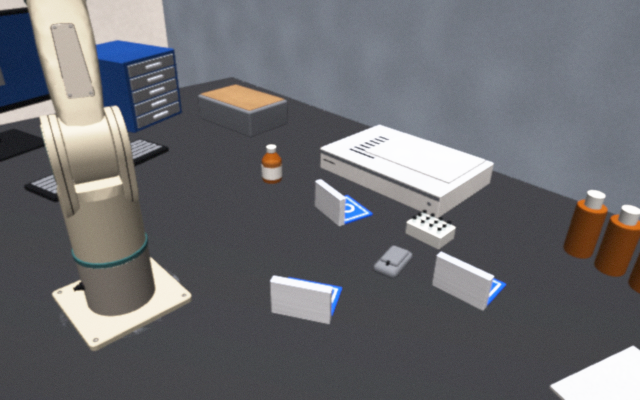

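Run:
```python
from h import *
np.set_printoptions(precision=4,suppress=True)
p=camera('top');im=p['image']
def ray(uv,z):
    d=p['R'].T@np.linalg.solve(p['K'],np.r_[uv,1]);o=-p['R'].T@p['t'];return o+d*(z-o[2])/d[2]
print('cam',-p['R'].T@p['t'])
hsv=cv2.cvtColor(im,cv2.COLOR_BGR2HSV)
m=cv2.inRange(hsv,(95,80,80),(125,255,255));m[:, :280]=0;m[:,360:]=0;m[:140]=0;m[210:]=0
c=max(cv2.findContours(m,0,2)[0],key=cv2.contourArea)[:,0]
W=np.array([ray(q,.005)[:2] for q in c.astype(float)])
r=cv2.minAreaRect((W*1000).astype(np.float32));print(r,cv2.boxPoints(r))
# unit: trace
for d in trace(p,'unit_front')[:1]: print(d['p'])
g=cv2.cvtColor(im,cv2.COLOR_BGR2GRAY).astype(int)
# bright->mid edge of top front at z=.07
pts=[];pb=[]
for u in range(235,390,5):
    col=g[95:135,u]; 
    dd=np.diff(col); i=np.argmin(dd[:20]); pts.append(ray((u,95+i+.5),.07)[:2])
    j=np.argmin(dd[i+4:])+i+4; pb.append(ray((u,95+j+.5),0)[:2])
for P in (pts,pb):
    P=np.array(P); k=np.polyfit(P[:,1],P[:,0],1);res=P[:,0]-np.polyval(k,P[:,1]);
    ok=abs(res)<.006;k=np.polyfit(P[ok,1],P[ok,0],1);print(k,ok.sum(),len(ok),P[0],P[-1])
cv2.imwrite('pics/crop.png',cv2.resize(im[90:215,210:410],None,fx=4,fy=4,interpolation=2))
```

```text
cam [ 0.3034 -0.0606  1.0791]
((605.2509765625, -63.88259506225586), (95.04865264892578, 61.80961227416992), 78.1469497680664) [[ 565.2435 -104.0457]
 [ 625.7352 -116.7415]
 [ 645.2584  -23.7195]
 [ 584.7667  -11.0237]]
0.86
[-0.0312  0.7404] 31 31 [0.7355 0.1454] [ 0.7475 -0.2264]
[-0.0294  0.7425] 27 31 [0.7514 0.1594] [ 0.7643 -0.2373]
```

View pics/crop.png

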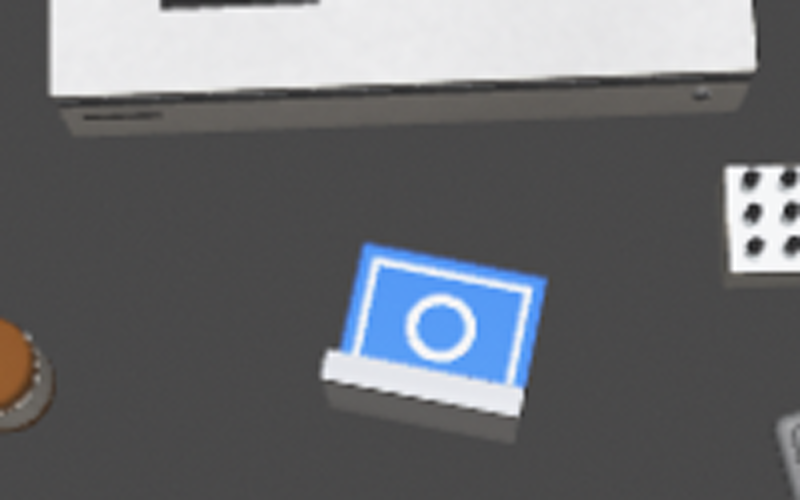

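Run:
```python
from h import *
p=camera('top');im=p['image'].copy()
big=cv2.resize(im[90:215,210:410],None,fx=4,fy=4,interpolation=2)
def dr(P,c):
    q=[((px(p,X)-[210,90]+.5)*4) for X in P]
    cv2.polylines(big,[np.int32(q)],True,c,1)
a=np.radians(-11.8);u=np.array([np.cos(a),np.sin(a),0]);v=np.array([-np.sin(a),np.cos(a),0]);z=np.array([0,0,1.])
h=np.array([.539,-.049,0])
dr([h+v*.06+z*.08,h+v*.06+z*.08+u*.018,h-v*.06+z*.08+u*.018,h-v*.06+z*.08],(0,0,255))
dr([h+v*.06,h+v*.06+z*.08,h-v*.06+z*.08,h-v*.06],(0,255,255))
dr([h+v*.05+z*.005,h+v*.05+z*.005+u*.11,h-v*.05+z*.005+u*.11,h-v*.05+z*.005],(0,255,0))
a=np.radians(1.8);u=np.array([np.cos(a),np.sin(a),0]);v=np.array([-np.sin(a),np.cos(a),0])
f=np.array([.742,-.041,0])
dr([f+v*.22,f+v*.22+z*.07,f-v*.22+z*.07,f-v*.22],(0,0,255))
cv2.imwrite('pics/ov.png',big)
```

```text
(no output)
```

View pics/ov.png

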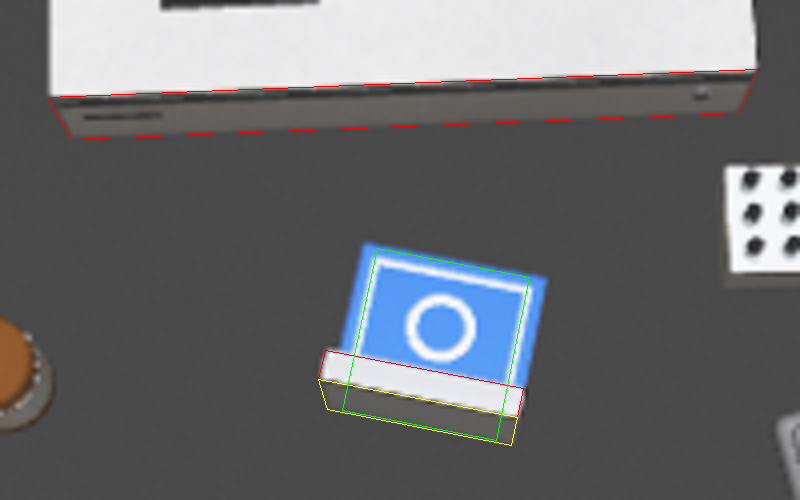

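Run:
```python
from h import *
st=bot.observe();print(st['clock'],totool(st,[.592,-.060,.2]),totool(st,[.592,-.060,.065]))
```

```text
0.95 [ 58.23962487   0.54610079 -52.78094549] [ 58.23995102  14.04610079 -52.78119632]
```

Call:
arm_command --moves '[58.2,0.5,-52.8,0,-5.8,0,6,58.2,0.5,-52.8,0,-5.8,0,6,58.2,0.5,-52.8,0,-5.8,0,6,58.2,0.5,-52.8,0,-5.8,0,6,58.2,0.5,-52.8,0,-5.8,0,6]'

```text
clock: 1.45
ee_pos: [0.3233, 0.4016, 0.2041]
orientation: [-1.564, 0.162, -0.162]
ft_force: [1.4, -0.6, -0.0]
width: 0.643
```

```bash
cat > go.py <<'E'
from h import *
import sys
np.set_printoptions(precision=3,suppress=True)
x,y,z,yaw=map(float,sys.argv[1:5])
st=bot.observe();M=R.from_rotvec(st['orientation'])
a=np.radians(yaw);u=np.array([np.cos(a),np.sin(a),0]);v=np.array([-np.sin(a),np.cos(a),0])
T=R.from_matrix(np.c_[u,[0,0,-1],v])
print(st['clock'],st['ee_pos'],st['ft_force'],st['width']*9.4,'| shift',totool(st,[x,y,z]),'rot',np.degrees((M.inv()*T).as_rotvec()))
E
python3 go.py .592 -.06 .2 -11.8
```

```text
1.45 [0.323 0.402 0.204] [ 1.356 -0.581 -0.025] 6.046664495509216 | shift [ 35.757   0.401 -39.673] rot [-0.035 -0.027  0.023]
```

Call:
arm_command --moves '[35.7,0.4,-39.7,0,0,0,6,35.7,0.4,-39.7,0,0,0,6,35.7,0.4,-39.7,0,0,0,6,35.7,0.4,-39.7,0,0,0,6,35.7,0.4,-39.7,0,0,0,6]'

```text
clock: 1.95
ee_pos: [0.4489, 0.1854, 0.2023]
orientation: [-1.564, 0.161, -0.163]
ft_force: [0.7, 0.9, 0.3]
width: 0.639
```

```bash
python3 go.py .592 -.06 .2 -11.8
```

```text
1.95 [0.449 0.185 0.202] [0.709 0.927 0.273] 6.007887407205008 | shift [ 19.037   0.233 -21.083] rot [-0.039 -0.027  0.041]
```

Call:
arm_command --moves '[19.0,0.2,-21.1,0,0,0,6,19.0,0.2,-21.1,0,0,0,6,19.0,0.2,-21.1,0,0,0,6,19.0,0.2,-21.1,0,0,0,6,19.0,0.2,-21.1,0,0,0,6]'

```text
clock: 2.45
ee_pos: [0.5745, -0.0309, 0.2005]
orientation: [-1.564, 0.162, -0.163]
ft_force: [0.7, 1.2, 0.9]
width: 0.643
```

```bash
python3 go.py .592 -.06 .065 -11.8
python3 - <<'E'
from h import *
cv2.imwrite('pics/w1.png',camera('wrist')['image'])
E
```

```text
2.45 [ 0.574 -0.031  0.2  ] [0.734 1.189 0.879] 6.044252681981076 | shift [ 2.303 13.548 -2.49 ] rot [-0.023 -0.04   0.032]
```

View pics/w1.png

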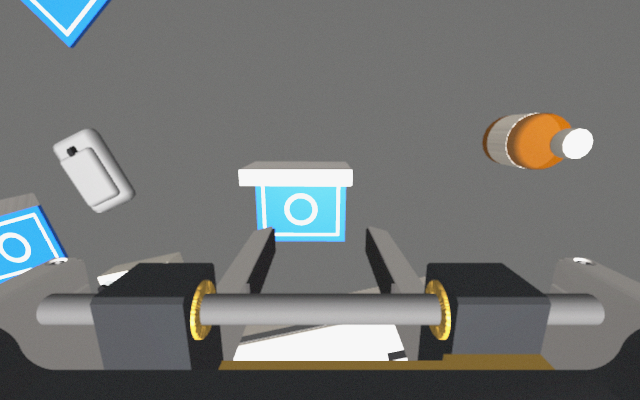

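Call:
arm_command --moves '[2.3,3,-2.5,0,0,0,6,2.3,8,-2.5,0,0,0,6,2.3,12.5,-2.5,0,0,0,6,2.3,13.5,-2.5,0,0,0,6,2.3,13.5,-2.5,0,0,0,6]'

```text
clock: 3.0
ee_pos: [0.5899, -0.0579, 0.0642]
orientation: [-1.565, 0.165, -0.159]
ft_force: [-0.1, 0.3, 0.5]
width: 0.639
```

```bash
python3 go.py .566 -.055 .065 -11.8
python3 - <<'E'
from h import *
cv2.imwrite('pics/w2.png',camera('wrist')['image'])
cv2.imwrite('pics/s2.png',camera('side')['image'][150:300,220:460])
E
```

```text
3.0 [ 0.59  -0.058  0.064] [-0.072  0.343  0.508] 6.003940510047274 | shift [-2.396 -0.076 -0.208] rot [ 0.021 -0.021 -0.182]
```

View pics/w2.png

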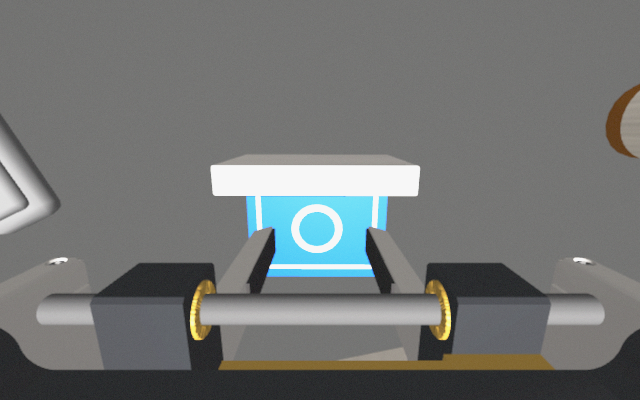

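View pics/s2.png

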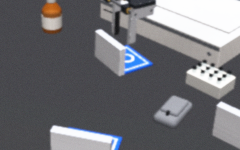

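The wrist picture shows the foot's white toe face centred at (315,180) with both fingers behind it, over the panel. I pull towards the robot.

Call:
arm_command --moves '[-1,0,0,0,0,0,6,-2,0,0,0,0,0,6,-2.5,0,0,0,0,0,6,-3,0,0,0,0,0,6,-3.5,0,0,0,0,0,6]'

```text
clock: 3.6
ee_pos: [0.5571, -0.051, 0.0659]
orientation: [-1.565, 0.161, -0.164]
ft_force: [1.2, -0.0, 0.8]
width: 0.639
```

Call:
arm_command --moves '[-0.6,0,0,0,0,0,6,-1.2,0,0,0,0,0,6,-1.8,0,0,0,0,0,6]'

```text
clock: 3.9
ee_pos: [0.538, -0.0472, 0.065]
orientation: [-1.565, 0.163, -0.161]
ft_force: [0.2, 0.3, -1.2]
width: 0.64
```

```bash
python3 go.py .566 -.055 .065 -11.8
python3 - <<'E'
from h import *
cv2.imwrite('pics/w3.png',camera('wrist')['image'])
cv2.imwrite('pics/s3.png',cv2.resize(camera('side')['image'][150:300,220:460],None,fx=3,fy=3))
E
```

```text
3.9 [ 0.538 -0.047  0.065] [ 0.192  0.332 -1.189] 6.017973656953812 | shift [ 2.895 -0.003 -0.187] rot [ 0.007 -0.035 -0.064]
```

View pics/s3.png

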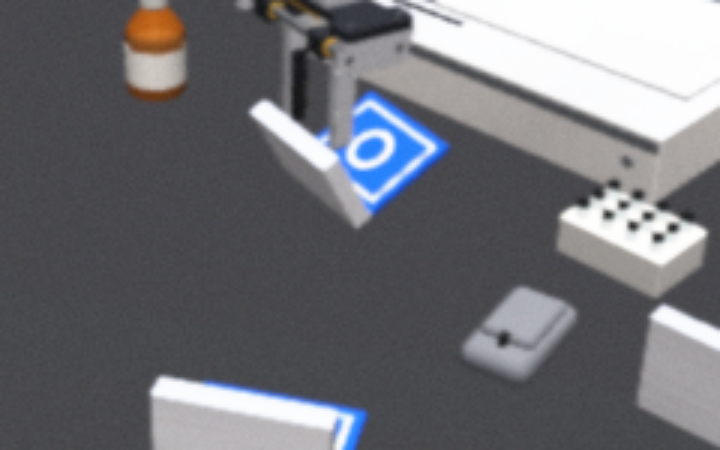

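View pics/w3.png

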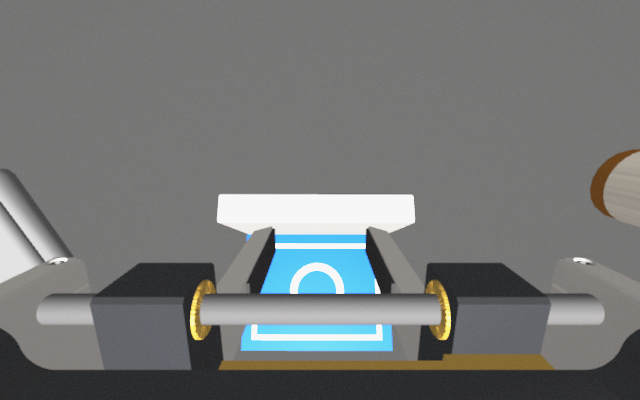

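The sign is rolling: the foot leans towards the robot and the panel has lifted. I keep pulling.

Call:
arm_command --moves '[-0.8,0,0,0,0,0,6,-1.6,0,0,0,0,0,6,-2.6,0,0,0,0,0,6,-4,-0.5,0,0,0,0,6,-6,-1,0,0,0,0,6]'

```text
clock: 4.5
ee_pos: [0.4797, -0.035, 0.0752]
orientation: [-1.565, 0.162, -0.163]
ft_force: [0.4, 0.3, -0.4]
width: 0.638
```

```bash
python3 go.py .4 -.02 .1 1.8
python3 - <<'E'
from h import *
cv2.imwrite('pics/s4.png',cv2.resize(camera('side')['image'][150:300,220:460],None,fx=3,fy=3))
E
```

```text
4.5 [ 0.48  -0.035  0.075] [ 0.419  0.319 -0.418] 6.000313775623071 | shift [-8.11  -2.479 -0.168] rot [  0.002 -13.647   0.017]
```

View pics/s4.png

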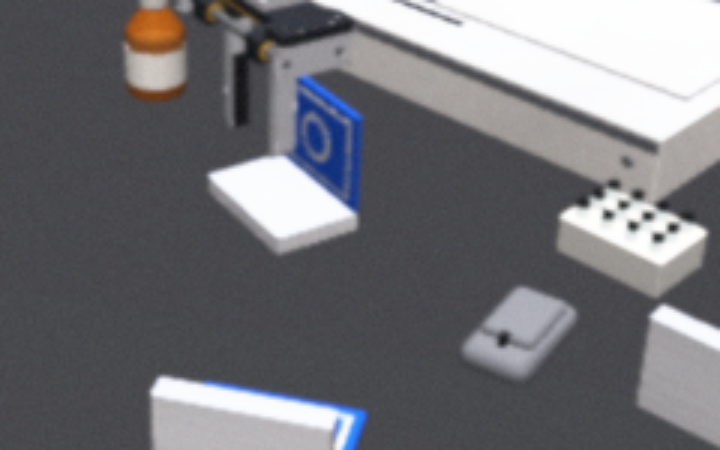

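The sign stands on its foot. I back off beyond the toe, align with the unit face, and look.

Call:
arm_command --moves '[-4,-2,0,0,0,0,6,-8,-2.5,0,0,-5,0,7,-8,-2.5,0,0,-13.6,0,8,-8,-2.5,0,0,-13.6,0,8,-8,-2.5,0,0,-13.6,0,8]'

```text
clock: 5.05
ee_pos: [0.4031, -0.0187, 0.1004]
orientation: [-1.57, -0.023, 0.02]
ft_force: [0.3, -0.9, -0.1]
width: 0.848
```

Run:
```python
from h import *
np.set_printoptions(precision=3,suppress=True)
st=bot.observe();print(st['ee_pos'],st['clock'],st['ft_force'])
for n in ['top','side','wrist']:
    p=camera(n);cv2.imwrite(f'pics/{n}5.png',p['image'])
    for o in ['sign','sign_toe']:
        for d in landmark_of(p,o): print(n,o,round(d['p'],2),toworld(p,st,d['centre']))
```

```text
[ 0.403 -0.019  0.1  ] 5.05 [ 0.333 -0.865 -0.062]
top sign 0.87 [ 0.228 -0.291  0.002]
top sign 0.79 [ 0.511 -0.466 -0.   ]
top sign 0.67 [ 0.546 -0.048  0.001]
top sign_toe 0.96 [ 0.239 -0.288  0.08 ]
top sign_toe 0.55 [ 0.518 -0.468  0.085]
side sign 0.97 [ 0.511 -0.47   0.006]
side sign 0.96 [ 0.225 -0.29   0.003]
side sign 0.63 [ 0.536 -0.048  0.001]
side sign_toe 0.86 [ 0.235 -0.283  0.082]
side sign_toe 0.85 [ 0.517 -0.471  0.078]
side sign_toe 0.76 [ 0.464 -0.035  0.01 ]
wrist sign 0.7 [ 0.541 -0.051 -0.002]
wrist sign_toe 0.84 [ 0.463 -0.034  0.01 ]
```

View pics/top5.png

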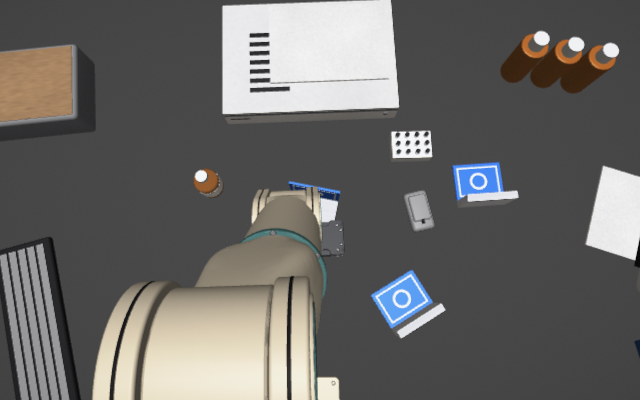

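View pics/wrist5.png

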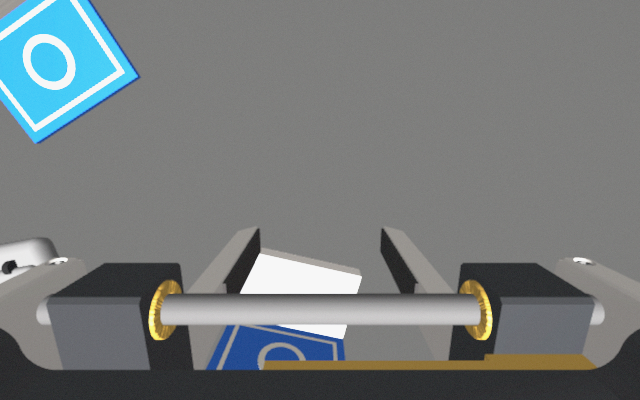

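```bash
python3 go.py .418 -.042 .009 1.8
```

```text
5.5 [ 0.402 -0.019  0.1  ] [ 0.251  1.129 -0.303] 8.020385358880237 | shift [ 1.521  9.11  -2.379] rot [ 0.001 -0.059 -0.013]
```

Call:
arm_command --moves '[1.0,2,-2.4,0,0,0,8,1.5,5,-2.4,0,0,0,8,1.5,8,-2.4,0,0,0,8,1.5,9.0,-2.4,0,0,0,8,1.5,9.0,-2.4,0,0,0,8]'

```text
clock: 6.0
ee_pos: [0.4155, -0.0446, 0.0143]
orientation: [-1.577, -0.019, 0.03]
ft_force: [-0.4, -0.6, -0.6]
width: 0.854
```

```bash
python3 go.py .48 -.042 .009 1.8;  python3 - <<'E'
from h import *
cv2.imwrite('pics/w6.png',camera('wrist')['image'])
E
```

```text
6.0 [ 0.416 -0.045  0.014] [-0.365 -0.601 -0.614] 8.025157015968238 | shift [6.456 0.479 0.067] rot [ 0.367 -0.027 -0.412]
```

View pics/w6.png

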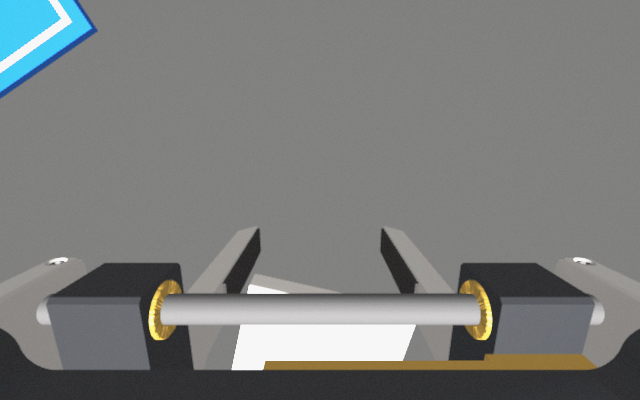

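Call:
arm_command --moves '[0,0,0,0,0,0,8]'

```text
clock: 6.15
ee_pos: [0.4149, -0.0447, 0.0145]
orientation: [-1.576, -0.018, 0.032]
ft_force: [0.4, -0.1, 0.3]
width: 0.85
```

```bash
python3 go.py .48 -.042 .009 1.8
```

```text
6.15 [ 0.415 -0.045  0.015] [ 0.411 -0.127  0.25 ] 7.989720120925516 | shift [6.518 0.496 0.07 ] rot [ 0.323  0.002 -0.501]
```

Call:
arm_command --moves '[0.7,0.4,0,0.3,0,-0.5,8,1.4,0.5,0,0.3,0,-0.5,8,1.4,0.5,0,0.3,0,-0.5,8]'

```text
clock: 6.45
ee_pos: [0.431, -0.0442, 0.0103]
orientation: [-1.572, -0.027, 0.022]
ft_force: [-0.2, 0.2, -0.6]
width: 0.851
```

```bash
python3 go.py .48 -.042 .009 1.8
```

```text
6.45 [ 0.431 -0.044  0.01 ] [-0.218  0.249 -0.575] 8.003260333902595 | shift [4.901 0.151 0.064] rot [ 0.079 -0.024  0.202]
```

Call:
arm_command --moves '[1,0.1,0.1,0,0,0,8,2,0.1,0.1,0,0,0,8,3,0.1,0.1,0,0,0,8,4,0.1,0.1,0,0,0,8,5,0.1,0.1,0,0,0,8]'

```text
clock: 6.95
ee_pos: [0.4797, -0.0415, 0.009]
orientation: [-1.572, -0.026, 0.024]
ft_force: [-3.2, -0.1, 2.2]
width: 0.854
```

```bash
python3 go.py .55 -.040 .009 1.8;  python3 - <<'E'
from h import *
np.set_printoptions(precision=3,suppress=True)
st=bot.observe()
for n in ['wrist','side','top']:
    p=camera(n)
    cv2.imwrite(f'pics/{n}7.png',p['image'])
    for o in ['sign','sign_toe']:
        for d in landmark_of(p,o): print(n,o,round(d['p'],2),toworld(p,st,d['centre']))
E
```

```text
6.95 [ 0.48  -0.042  0.009] [-3.218 -0.083  2.161] 8.026630988245277 | shift [ 7.028  0.002 -0.069] rot [0.065 0.014 0.046]
wrist sign 0.92 [ 0.57  -0.029 -0.002]
wrist sign_toe 0.68 [ 0.488 -0.032  0.007]
side sign 0.72 [ 0.511 -0.47   0.003]
side sign 0.68 [ 0.224 -0.291  0.004]
side sign 0.63 [ 0.567  0.218 -0.003]
side sign 0.57 [ 0.569 -0.026  0.004]
side sign_toe 0.89 [ 0.236 -0.283  0.083]
side sign_toe 0.79 [ 0.493 -0.029  0.008]
side sign_toe 0.58 [ 0.517 -0.474  0.075]
side sign_toe 0.46 [ 0.66  -0.297  0.003]
top sign 0.93 [ 0.511 -0.469 -0.002]
top sign 0.91 [ 0.226 -0.29   0.   ]
top sign_toe 0.88 [ 0.235 -0.287  0.082]
top sign_toe 0.87 [ 0.517 -0.469  0.083]
```

View pics/wrist7.png

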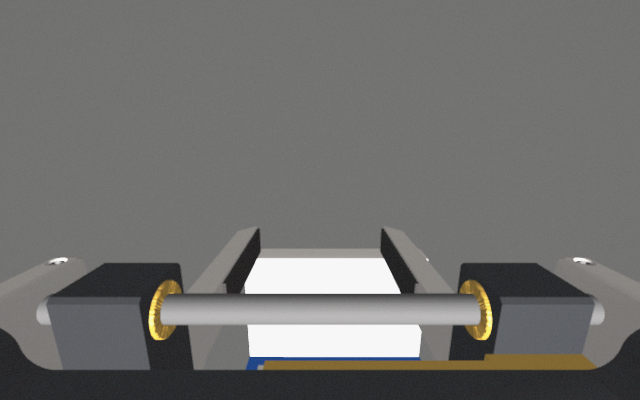

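View pics/side7.png

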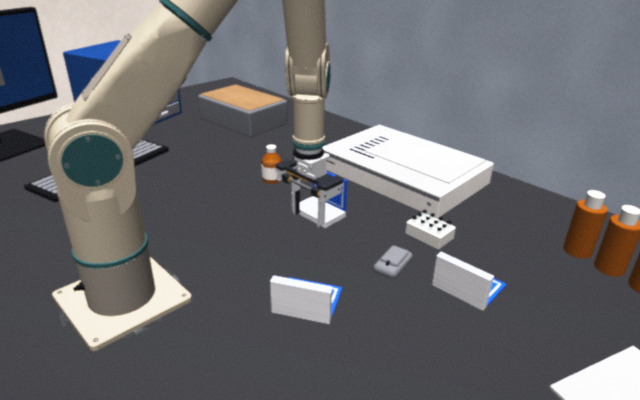

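The sign now stands parallel to the unit face, but about 1 cm left of the finger centre, so I recentre the fingers before the long push.

Call:
arm_command --moves '[-1,0,0,0,0,0,8,-1,0,1.1,0,0,0,8,0,0,1.1,0,0,0,8,0.8,0,1.1,0,0,0,8,1.6,0,1.1,0,0,0,8]'

```text
clock: 7.9
ee_pos: [0.4946, -0.0302, 0.0089]
orientation: [-1.573, -0.024, 0.025]
ft_force: [-5.0, 0.8, 3.5]
width: 0.853
```

Call:
arm_command --moves '[1.2,0,0,0,0,0,8,2.4,0,0,0,0,0,8,3.6,0,0,0,0,0,8,4.8,0,0,0,0,0,8,6,0,0,0,0,0,8]'

```text
clock: 8.4
ee_pos: [0.5551, -0.0289, 0.0088]
orientation: [-1.572, -0.024, 0.024]
ft_force: [-3.1, 0.9, 0.1]
width: 0.849
```

```bash
python3 go.py .654 -.028 .009 1.8;  python3 - <<'E'
from h import *
np.set_printoptions(precision=3,suppress=True)
st=bot.observe()
for n in ['wrist','side','top']:
    p=camera(n)
    cv2.imwrite(f'pics/{n}8.png',p['image'])
    for o in ['sign','sign_toe','jar']:
        for d in landmark_of(p,o): print(n,o,round(d['p'],2),toworld(p,st,d['centre']))
E
```

```text
8.4 [ 0.555 -0.029  0.009] [-3.089  0.887  0.059] 7.984139696992648 | shift [ 9.89  -0.016 -0.21 ] rot [ 0.096 -0.064 -0.008]
wrist sign 0.95 [ 0.645 -0.027 -0.   ]
wrist sign_toe 0.65 [ 0.568 -0.03   0.01 ]
side sign 0.84 [ 0.645 -0.025  0.003]
side sign 0.84 [ 0.511 -0.471  0.007]
side sign 0.73 [ 0.221 -0.294  0.001]
side sign_toe 0.74 [ 0.516 -0.47   0.078]
side sign_toe 0.57 [ 0.573 -0.03   0.011]
side sign_toe 0.57 [ 0.234 -0.284  0.081]
side jar 0.82 [0.563 0.217 0.   ]
top sign 0.86 [ 0.229 -0.29   0.002]
top sign 0.57 [ 0.512 -0.469  0.003]
top sign_toe 0.82 [ 0.237 -0.288  0.08 ]
top sign_toe 0.55 [ 0.517 -0.465  0.08 ]
top jar 0.63 [ 0.565  0.214 -0.001]
```

View pics/wrist8.png

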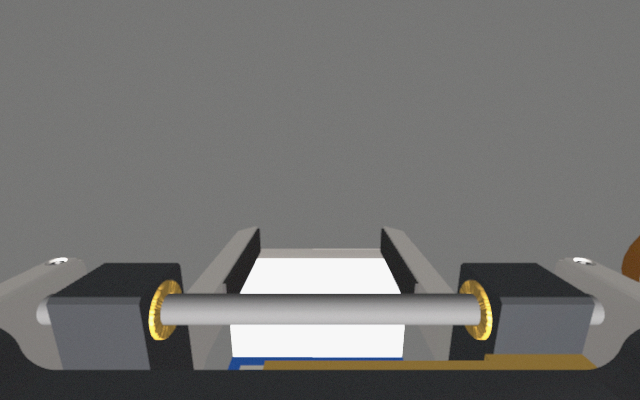

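View pics/top8.png

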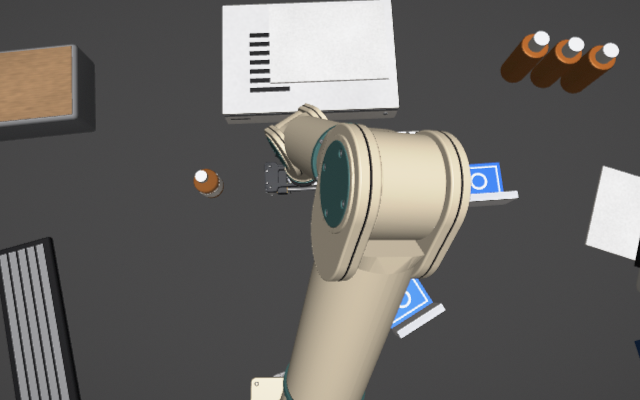

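Call:
arm_command --moves '[1.8,0,0,0,0,0,8,3.6,0,0,0,0,0,8,5.4,0,0,0,0,0,8,7,0,0,0,0,0,8,8,0,0,0,0,0,8]'

```text
clock: 9.5
ee_pos: [0.6348, -0.0259, 0.009]
orientation: [-1.572, -0.025, 0.024]
ft_force: [-3.7, 0.4, 3.6]
width: 0.849
```

Call:
arm_command --moves '[0.3,0,0,0,0,0,8,0.6,0,0,0,0,0,8,0.9,0,0,0,0,0,8,1.2,0,0,0,0,0,8]'

```text
clock: 9.9
ee_pos: [0.6469, -0.0255, 0.0091]
orientation: [-1.572, -0.026, 0.023]
ft_force: [-0.6, 1.0, -1.1]
width: 0.846
```

```bash
python3 go.py .654 -.028 .009 1.8;  python3 - <<'E'
from h import *
np.set_printoptions(precision=3,suppress=True)
st=bot.observe()
for n in ['wrist','side']:
    p=camera(n)
    cv2.imwrite(f'pics/{n}9.png',p['image'])
    for o in ['sign','sign_toe']:
        for d in landmark_of(p,o): print(n,o,round(d['p'],2),toworld(p,st,d['centre']))
E
```

```text
9.9 [ 0.647 -0.026  0.009] [-0.566  0.974 -1.076] 7.955459883034795 | shift [ 0.698  0.015 -0.27 ] rot [0.082 0.011 0.097]
wrist sign 0.58 [ 0.735 -0.024 -0.002]
wrist sign_toe 0.56 [ 0.658 -0.027  0.01 ]
side sign 0.85 [ 0.225 -0.288  0.   ]
side sign 0.64 [ 0.736 -0.023  0.001]
side sign_toe 0.8 [ 0.516 -0.471  0.078]
side sign_toe 0.69 [0.567 0.216 0.001]
side sign_toe 0.56 [ 0.66  -0.025  0.01 ]
side sign_toe 0.56 [ 0.234 -0.283  0.081]
side sign_toe 0.44 [ 0.742 -0.041  0.003]
```

Gap about 5 mm; slow approach until the force rises.

Call:
arm_command --moves '[0.1,0,0,0,0,0,8,0.2,0,0,0,0,0,8,0.3,0,0,0,0,0,8,0.4,0,0,0,0,0,8]'

```text
clock: 10.6
ee_pos: [0.6505, -0.0254, 0.0093]
orientation: [-1.572, -0.025, 0.024]
ft_force: [-3.7, -0.2, 2.5]
width: 0.855
```

Call:
arm_command --moves '[0.1,0,0,0,0,0,8,0.2,0,0,0,0,0,8]'

```text
clock: 10.8
ee_pos: [0.6518, -0.0253, 0.0092]
orientation: [-1.572, -0.024, 0.025]
ft_force: [-7.9, -0.1, 6.1]
width: 0.851
```

Call:
arm_command --moves '[0.1,0,0,0,0,0,8,0.1,0,0,0,0,0,8]'

```text
clock: 11.0
ee_pos: [0.6518, -0.0253, 0.0091]
orientation: [-1.573, -0.022, 0.027]
ft_force: [-8.7, 0.3, 6.0]
width: 0.851
```

Call:
arm_command --moves '[0.1,0,0,0,0,0,8,0.2,0,0,0,0,0,8]'

```text
clock: 11.2
ee_pos: [0.6519, -0.0254, 0.009]
orientation: [-1.573, -0.02, 0.03]
ft_force: [-13.2, -0.3, 10.3]
width: 0.848
```

Call:
arm_command --moves '[0.1,0,0,0,0,0,8,0.2,0,0,0,0,0,8]'

```text
clock: 11.4
ee_pos: [0.6519, -0.0254, 0.0088]
orientation: [-1.574, -0.017, 0.033]
ft_force: [-17.0, 0.5, 13.1]
width: 0.852
```

Run:
```python
from h import *
st=bot.observe();print(st['ft_force'],st['moment'])
p=camera('side');cv2.imwrite('pics/s10.png',cv2.resize(p['image'][110:230,260:460],None,fx=4,fy=4,interpolation=2))
cv2.imwrite('pics/w10.png',camera('wrist')['image'])
```

```text
[-16.98762619   0.54337752  13.07889864] [-3.91321680e-04  3.92009852e+00 -3.10852792e-02]
```

View pics/s10.png

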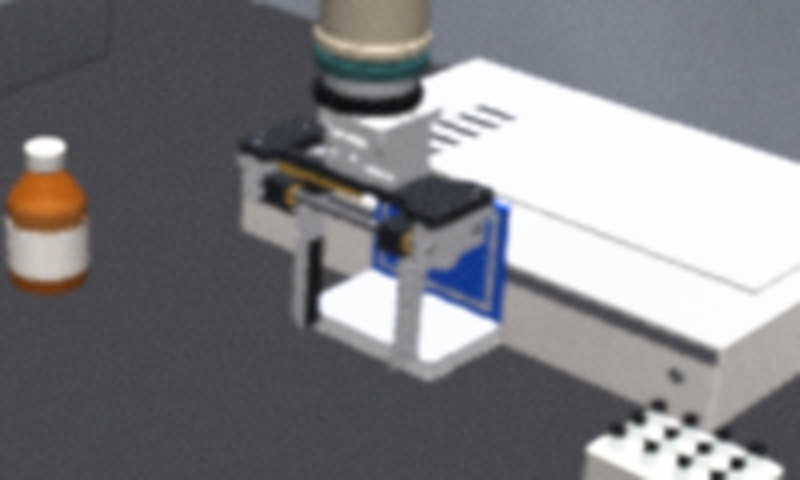

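View pics/w10.png

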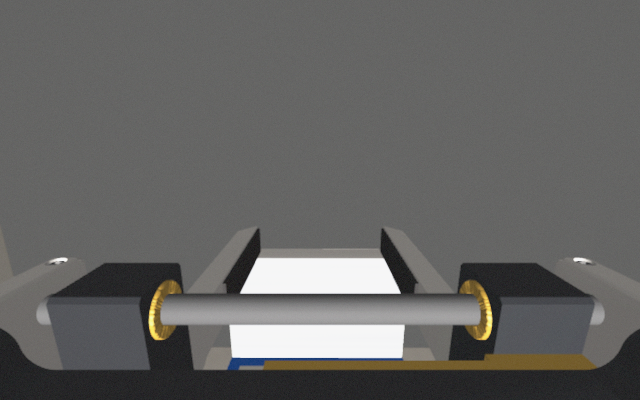

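The sign has stopped against the unit: the reaction is 17 N with a near-zero moment about z, so it is pressed evenly across the width. I back off straight.

Call:
arm_command --moves '[-0.3,0,0,0,0,0,8,-0.6,0,0,0,0,0,8,-1.5,0,0,0,0,0,8,-3,0,0,0,0,0,8,-6,0,0,0,0,0,8]'

```text
clock: 12.0
ee_pos: [0.6009, -0.0264, 0.0096]
orientation: [-1.57, -0.031, 0.018]
ft_force: [0.3, -0.4, -0.4]
width: 0.851
```

Call:
arm_command --moves '[-4,-3,0,0,0,0,8,-8,-8,0,0,0,0,8,-10,-13,4,0,0,0,8,-12,-15,9,0,0,0,8,-14,-15,14,0,0,0,8]'

```text
clock: 12.5
ee_pos: [0.4696, 0.0795, 0.155]
orientation: [-1.571, -0.03, 0.014]
ft_force: [1.1, 1.2, -0.1]
width: 0.851
```

Call:
arm_command --moves '[0,0,5,0,0,0,8,0,-1,10,0,0,0,8,0,-2,15,0,0,0,8,0,-3,20,0,0,0,8,0,-4,25,0,0,0,8]'

```text
clock: 13.0
ee_pos: [0.4602, 0.3275, 0.192]
orientation: [-1.57, -0.028, 0.021]
ft_force: [0.8, -0.3, -0.4]
width: 0.849
```

Call:
arm_command --moves '[0,0,5,0,0,0,8,0,0,10,0,0,0,8,0,0,15,0,0,0,8,0,0,15,0,0,0,8]'

```text
clock: 13.4
ee_pos: [0.4514, 0.4842, 0.1912]
orientation: [-1.562, -0.032, 0.03]
ft_force: [-0.2, 0.3, 0.1]
width: 0.85
```

Run:
```python
from h import *
np.set_printoptions(precision=3,suppress=True)
st=bot.observe();print(st['clock'],st['ee_pos'],st['ft_force'])
for n in ['side','top']:
    p=camera(n);cv2.imwrite(f'pics/{n}11.png',p['image'])
    b=p['image'][110:230,260:460] if n=='side' else p['image'][90:215,210:410]
    o0=np.array([260,110] if n=='side' else [210,90])
    b=cv2.resize(b,None,fx=4,fy=4,interpolation=2)
    a=np.radians(1.8);u=np.array([np.cos(a),np.sin(a),0]);v=np.array([-np.sin(a),np.cos(a),0]);z=np.array([0,0,1.])
    f=np.array([.742,-.041,0])
    for P,c in [([f+v*.22,f+v*.22+z*.07,f-v*.22+z*.07,f-v*.22],(0,0,255))]:
        cv2.polylines(b,[np.int32([(px(p,X)-o0+.5)*4 for X in P])],True,c,1)
    h=f+v*.017
    for P,c in [([h+v*.06+z*.11,h-v*.06+z*.11,h-v*.06,h+v*.06],(0,255,0)),([h+v*.06-u*.08+z*.018,h-v*.06-u*.08+z*.018,h-v*.06-u*.08,h+v*.06-u*.08],(0,255,0))]:
        cv2.polylines(b,[np.int32([(px(p,X)-o0+.5)*4 for X in P])],True,c,1)
    cv2.imwrite(f'pics/{n}11c.png',b)
    for o in ['sign','sign_toe','jar','rack','mouse']:
        for d in landmark_of(p,o): print(n,o,round(d['p'],2),toworld(p,st,d['centre']))
```

```text
13.4 [0.451 0.484 0.191] [-0.183  0.34   0.104]
side sign 0.8 [ 0.509 -0.471  0.003]
side sign 0.76 [ 0.226 -0.292 -0.   ]
side sign 0.57 [ 0.738 -0.021  0.003]
side sign_toe 0.98 [ 0.665 -0.028  0.01 ]
side sign_toe 0.73 [ 0.737 -0.024  0.003]
side sign_toe 0.67 [ 0.235 -0.283  0.082]
side sign_toe 0.56 [ 0.517 -0.474  0.078]
side jar 0.98 [0.567 0.219 0.   ]
side rack 0.88 [ 0.663 -0.296 -0.001]
side mouse 0.59 [ 0.496 -0.311  0.   ]
top sign 0.92 [ 0.512 -0.467 -0.001]
top sign 0.84 [ 0.231 -0.289  0.003]
top sign 0.59 [ 0.745 -0.02  -0.001]
top sign_toe 0.95 [ 0.237 -0.29   0.08 ]
top sign_toe 0.89 [ 0.66  -0.026  0.01 ]
top sign_toe 0.6 [ 0.52  -0.469  0.083]
top jar 0.86 [ 0.566  0.211 -0.004]
top rack 0.63 [ 0.661 -0.292 -0.001]
top mouse 0.71 [ 0.567  0.213 -0.002]
top mouse 0.64 [ 0.499 -0.307 -0.004]
```

View pics/top11c.png

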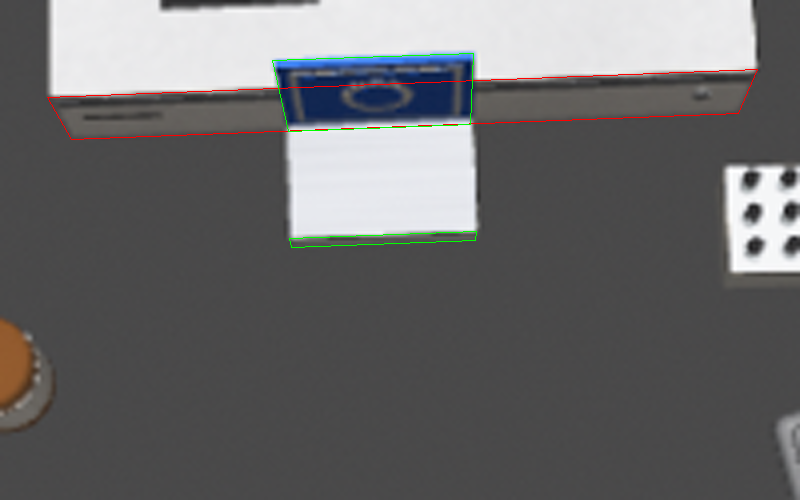

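View pics/side11c.png

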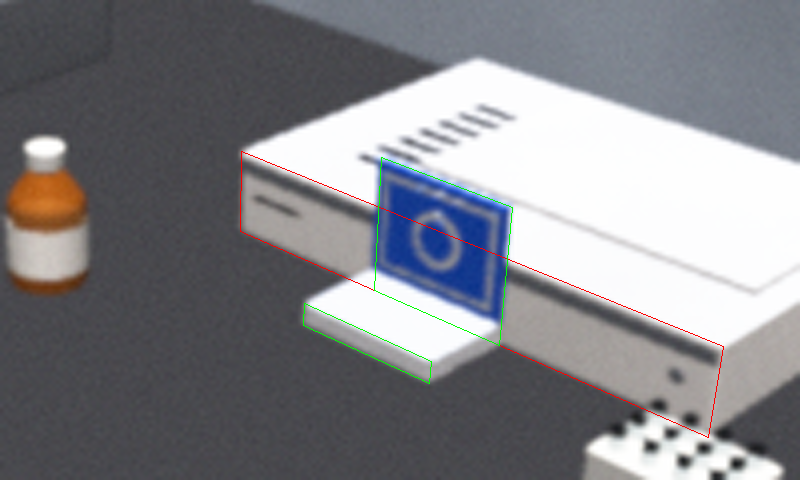

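The overlay of a sign flush on the face fits both views to about a pixel. The other objects have not moved, so I hand the job in.

```bash
python3 -c "
from bench import bot
print(bot.hand_in(), bot.observe()['clock'])"
```

```text
the job is handed in; nothing more can be done
the job is handed in; nothing more can be done
```

I tipped the leftmost sign up onto its foot by pulling the top of the foot towards the robot with the open fingers. I then pushed it by its toe until its panel stood flush against the control unit's front face, and handed in after about 14 s.

- **Contact:** the sign stopped at the face under a 17 N push, with almost no turning moment. That means it was pressed evenly across its width.
- **Position:** with the arm backed off, an outline of a flush sign matched the top and side pictures to about a pixel. The sign is about 17 mm left of the face's middle, well inside its ends. The networks put the heel at x = 0.738 (side) and 0.745 (top), against the face at about 0.742, so they agree within their own error.
- **Other objects:** the bottle, rack, mouse and the two look-alike signs measured the same as at the start, within network error. A few network reports were clearly false, such as a mouse reported where the bottle stands, and I ignored those.

No check failed.

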